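# Weigh a carton of screws on the notched beam scale

### The arm

A 6-joint arm with a two-finger parallel gripper is mounted at the origin on the work surface. World frame = base frame: x ahead of the robot, y to its left, z up, the work surface at z = 0. Lengths are in mm, angles in rad, forces in N, time in s.
With the tool pointing down it reaches from about 300 to 775 mm from the base axis. Payload 14.6 kg.
Tool frame: the origin (TCP) lies between the finger pads; the fingertips stand 22 mm ahead of it and the grasp point (between the pads) lies 3 mm ahead of it (manip.tcp_to_tips is the distance from the TCP to the fingertips, in mm); y points along the fingers, z is the direction in which the jaws open and shut, and the axes are right-handed (so a half turn about y gives the same grasp; the last joint's range is limited). The gripper opens to 94 mm and grips with 3 to 60 N. Pads are 16 mm wide; open, the fingers measure 119 mm over their backs; the gripper's body (75 mm by 177 mm) begins 78 mm behind the grasp point.
Start: joints at [1.205, 0.3, 1.521, -0, 1.321, -0.067], TCP at [161.903, 525.62, 227.446] pointing down, gripper open.
Joint ranges: [-3.03, 3.03], [-0.79, 2.21], [0.23, 2.52], [-1.04, 4.18], [0, 3.07], [-2.55, 2.55]. Speed limits (rad/s): [2.22, 2.22, 2.57, 3.14, 3.14, 3.14].

### API

Orientations are given as [roll, pitch, yaw] about the fixed x, y, z axes, in that order (R = Rz(yaw) Ry(pitch) Rx(roll)).
In Python, from cell import manip gives the robot as it stands.
- The arm moves only by the shell command python3 -m jog 'ROWS' [OPENING] [FORCE]. ROWS is JSON, one flat list of numbers, 6 for each row, row after row: the shift along the tool's x, y, z in mm, then the turn, a rotation vector about the tool's x, y, z in degrees. A call has 1 to 10 rows; each row is the pose to reach, as a shift and turn from the pose commanded when the call began, along the tool's axes at that moment; what a row does not reach only later rows make up. A row lasts 1/12 s, in which the tool goes at most 41.7 mm and 7.16 degrees, less where a joint would pass 70% of its speed; a pose out of reach is approached as far as the arm can. A call with a gripper value outside its range is refused whole. OPENING is the finger opening in mm, from 0 to 94, set as the call begins (- or left out, the last holds). The fingers move at their own pace and stop on an object; FORCE is the grip in N (left out, the last holds). Time passes only in rows, so rows that repeat a pose let the fingers close. It gives the time, the measured TCP pose, the force and the opening at its end, in the units of the state.
- manip.read_state(): the state, without advancing time (a new reading comes with each control period).
- manip.camera(name): name is "side" or "top" or "wrist"; returns a dict with "img" (480x640x3 uint8, red, green, blue), "intrinsics" (3x3 intrinsics, pixels), "origin" and "orientation" of the camera in the world. Camera axes: x right, y down, z forward; pixel columns grow to the right and rows downward; lengths in mm; the calibration is good to about 2 mm. A picture is of the moment at which its call begins. There is no depth.
- manip.sign_off(): hands the job in, once; it reports no verdict.
Trained networks look in a picture, given as the dict that the camera call returned (one of the last four; its "shot" number tells which), for a name from the list of things; names that differ only in an ending like _2 or _b are one class to them, and where a whole thing is asked for, a point or a joint stands for the part that bears it (a point fixed in the world has none). Each returns a list of dicts, best first, with "score" (0 to 1); they miss things now and then, are a little off and sometimes report something else, mostly with a low value. They report only what shows in the picture. A call takes as long as a camera call.
- manip.masks_of(thing, picture): "pixels" (480x640 bool, what is visible of it) and "xy" ([column, row] in pixels, amid what is visible of it).
- manip.tip_of(thing, picture): "xy" ([column, row] in pixels: a listed point, or the origin of a listed thing).
The state is a dict: "clock": time; "joints": joint angles; "qd": joint speeds; "effort": joint torques, N m; "eef_pos": TCP position; "eef_rot": TCP orientation; "wrist_force": force on the tool from outside, world axes, zero at the start; "moment": the same for the moment, N m; "finger_gap": finger opening in mm.
Only numpy, scipy, OpenCV 4.12 (cv2) and the standard library are available. Lean on these libraries where they do the work, as an engineer would, in place of code of your own. Each camera call takes 0.05 s, during which the arm holds its last target.

### The job

Weigh the taller carton of screws: stand it upright near the middle of the scale's platform and let go, and then slide the poise along the notched beam, notch by notch, until the free beam comes to rest with its pointer inside the marked middle band of the index plate. Slide the poise gently without lifting it off the beam or forcing it down, do not lean on the beam, and leave the other things on the table where they are.

Things in the scene. Friction and masses are not known exactly. Their poses are not given: they have to be found in the camera images.
- carton_mid (a point): centre of the carton to be weighed: a closed cardboard carton, 56 mm (its x) by 78 mm (its y) and 56 mm high, standing on the table at the robot's left; the taller of two cartons. Its mass is not known (0.28 to 0.56 kg)
- platform_top (a point): middle of the upper face of the scale's square platform, 130 x 130 mm, 6 mm thick; a linkage keeps it level while it rises and falls about 10 mm either way with the short arm of the beam. Axes as those of the scale
- beam_pivot (a point): pivot of the beam, 135 mm above the table, between two uprights 64 mm apart over their outsides and 152 mm high. Axes turn with the beam: -y runs out along the notched long arm to the pointer, +y to the platform (its centre 90 mm out), x across. The beam is a steel bar 10 mm thick (x), 26 mm deep, upper edge level with the pivot; the scale's foot below it is 18 mm high
- poise_mid (a point): the poise: dark steel saddle astride the beam, 41 mm wide across it (x), 26 mm along it (y), reaching 23 mm above and 34 mm below this point, 0.30 kg, loose; cheeks 12 mm thick hang either side of the beam (slot 17 mm). It hangs plumb from one round tooth, 9 mm above this point, resting in a notch; this point is then 5 mm below the beam's upper edge. It starts far out, too far for any carton
- notch_in (a point): innermost notch of the beam, at its upper edge, 42 mm from the pivot. 24 notches in all run outwards from it, 12 mm apart, each about 1.8 mm deep with rounded crests; forced along level on a sloping beam the poise wedges; stops stand 10 mm above the edge just beyond both ends of the row. Drawn or pushed along the slope of the beam with 2 to 10 N the poise rides over a crest and drops into the next
- pointer_tip (a point): tip of the black pointer at the outer end of the beam, 395 mm from the pivot; beside it, on its robot side, stands a white upright index plate with two black lines, 9 mm above and below the level of the pivot, which enclose the middle band
- beam (a joint): angle of the beam (rad): 0 = level, pointer at mid band; positive = pointer up (carton outweighs the poise: slide it outwards); negative = pointer down (slide it inwards, to the pivot). Stops at -0.11 and +0.11; it starts at the lower one. Between them one notch changes it by about 0.035; left free it settles in about 1.5 s. The middle band is -0.024 to 0.024
- flat_carton: the other cardboard carton, same outline but only 26 mm high; bystander, origin under its centre
- screwdriver: screwdriver lying on the table; bystander
- hammer: hammer lying beyond the scale; bystander
- glue: glue bottle, 60 mm across, 170 mm high, beyond the scale; bystander
- offcut: plywood offcut 45 x 90 x 22 mm between robot and scale; bystander
- wax_tin: round tin, 72 mm across, 45 mm high, beyond the scale; bystander
- tape: tape measure, about 62 x 34 x 58 mm, between robot and scale; bystander

How it is judged (in metres and radians):
On the way, in this order (a step that is already met when the one before it is completed fails the run):
1. the taller carton stands on the platform, let go (z of carton_mid in the frame of platform_top between 0.02 and 0.036 m and horizontal distance between carton_mid and platform_top below 0.035 m and angle between carton_mid's own z axis and vertical below 0.12 rad and contact force between the fingers and carton below 0.05 N), for 0.3 s.
2. the poise has been slid to where the free beam's pointer stays in the middle band (value of joint beam between -0.024 and 0.024 rad and z of poise_mid in the frame of beam_pivot between -0.012 and 0.002 m and x of poise_mid in the frame of beam_pivot between -0.006 and 0.006 m and contact force between the fingers and poise below 0.05 N), for 0.4 s.
At the end, for the whole second after the job is handed in: the taller carton stands upright and free on the platform, its centre within 35 mm of the platform's middle; the poise sits loose in a notch astride the beam; the beam is at rest within 0.024 rad of level, the pointer inside the middle band (all of step 1 and value of joint beam between -0.024 and 0.024 rad and z of poise_mid in the frame of beam_pivot between -0.012 and 0.002 m and x of poise_mid in the frame of beam_pivot between -0.006 and 0.006 m and velocity of joint beam between -0.05 and 0.05 rad/s and linear speed of carton below 0.02 m/s); the robot touches nothing.
It fails at once if the poise is lifted more than 12 mm off the beam, or falls from it (z of poise_mid in the frame of beam_pivot above 0.008 m or z of poise_mid in the frame of beam_pivot below -0.03 m).
It fails at once if the poise is forced against the beam with more than 40 N (contact force between poise and beam above 40 N).
It fails at once if the robot leans on the beam or platform with more than 15 N (contact force between any of the arm, the fingers and beam above 15 N).
It fails at once if the carton is slammed or pressed onto the platform with more than 30 N (contact force between carton and platform above 30 N).
It fails at once if another thing on the table is moved by more than 30 mm (distance of any of flat_carton, screwdriver, hammer, glue, offcut, wax_tin, tape from where it was at the start of the episode above 0.03 m).
It also fails if it takes over 72 s, if anything falls off the work surface, if the arm or the gripper's body presses on something with over 40 N, if the wrist force passes 120 N, or if a joint passes its speed limit or range.

## Working session

There is one attempt and no reset: what is moved stays moved. The work goes in short steps, Python scripts to look and compute and a shell command to move; the robot and the scene stay as the last step left them, time stands still between calls to the robot, and variables do not carry over. Pictures are saved under pics/ and viewed, and the job is handed in when it is done.

```bash
ls; mkdir -p pics; cat > h.py <<'E'
import numpy as np,cv2
from scipy.spatial.transform import Rotation as R
from cell import manip
def save(p,n): cv2.imwrite('pics/'+n+'.png',p['img'][:,:,::-1])
def cam(p):
    o=np.array(p['orientation'],float)
    M=o if o.shape==(3,3) else R.from_euler('xyz',o).as_matrix()
    return np.array(p['intrinsics']),M,np.array(p['origin'],float)
def ray(p,xy):
    K,M,o=cam(p); d=M@np.linalg.solve(K,[xy[0],xy[1],1.]); return o,d/np.linalg.norm(d)
def atz(p,xy,z):
    o,d=ray(p,xy); return o+d*(z-o[2])/d[2]
def proj(p,X):
    K,M,o=cam(p); c=M.T@(np.array(X)-o); u=K@c; return u[:2]/u[2]
def tri(rs):
    A=np.zeros((3,3));b=np.zeros(3)
    for o,d in rs:
        P=np.eye(3)-np.outer(d,d);A+=P;b+=P@o
    x=np.linalg.solve(A,b); return x,[np.linalg.norm((np.eye(3)-np.outer(d,d))@(x-o)) for o,d in rs]
E
python3 - <<'E'
from h import *
s=manip.read_state();print(s)
np.set_printoptions(precision=1,suppress=True)
P={}
for n in ['side','top','wrist']:
    p=manip.camera(n);save(p,n+'0');P[n]=p;print(n,p['origin'],np.array(p['orientation']).tolist(),np.array(p['intrinsics']).tolist(),p['shot'])
for t in ['carton_mid','platform_top','beam_pivot','poise_mid','notch_in','pointer_tip']:
    rs=[]
    for n in P:
        r=manip.tip_of(t,P[n])
        print(t,n,[(np.round(q['xy'],1).tolist(),round(q['score'],2)) for q in r[:3]])
        if r and r[0]['score']>.3: rs.append(ray(P[n],r[0]['xy']))
    if len(rs)>1: print('   ',tri(rs))
E
```

```text
pics
{'clock': 0.0, 'joints': array([ 1.20542130e+00,  3.00437463e-01,  1.52156275e+00,  1.89749147e-05,
        1.32068062e+00, -6.66042519e-02]), 'qd': array([ 0.00011477, -0.00114396, -0.00038469,  0.00059837,  0.00064198,
        0.00182649]), 'effort': array([-1.64157915e-03, -5.31801724e+01, -3.52733588e+01,  7.07681640e-02,
        2.44228105e-02, -9.91807929e-05]), 'eef_pos': array([161.81002616, 525.42318931, 226.9125186 ]), 'eef_rot': array([-1.57188086e+00,  9.07619495e-05, -2.98775529e-01]), 'wrist_force': array([-0.32120907, -1.14515768,  0.17667299]), 'moment': array([ 0.02044666, -0.00559829, -0.00412042]), 'finger_gap': 94.1935728534202}
side [ -88.5 -709.8  916.8] [-2.267414494396533, -0.012453468905011977, -0.7394855231747908] [[543.7026025222173, 0.0, 317.7732404805861], [0.0, 543.7026025222173, 239.02641970318354], [0.0, 0.0, 1.0]] 1
top [ 338.8    6.8 1144.2] [-2.910372815523604, 0.005808431629233279, -1.7245117980102078] [[453.0114779701532, 0.0, 327.8709002749267], [0.0, 453.0114779701532, 241.4920742704531], [0.0, 0.0, 1.0]] 2
wrist [ 88.2 547.9 385.1] [2.8766
[... 511 characters left out ...]
t side [([300.1, 236.9], 0.55), ([399.9, 325.8], 0.41)]
beam_pivot top [([315.4, 264.1], 0.6), ([245.4, 208.2], 0.29)]
beam_pivot wrist []
    (array([528.5,  12. , 128.7]), [np.float64(0.38331976680373003), np.float64(0.3833197668036878)])
poise_mid side [([398.2, 323.6], 0.87)]
poise_mid top [([445.6, 250.9], 0.65)]
poise_mid wrist []
    (array([ 517.6, -294.7,  102.9]), [np.float64(0.7797598991026388), np.float64(0.7797598991028079)])
notch_in side [([312.2, 246.5], 0.85)]
notch_in top [([333.4, 260.8], 0.89)]
notch_in wrist []
    (array([529.4, -29.3, 126.2]), [np.float64(0.47446010615243006), np.float64(0.47446010615250567)])
pointer_tip side []
pointer_tip top []
pointer_tip wrist []
```

View pics/side0.png

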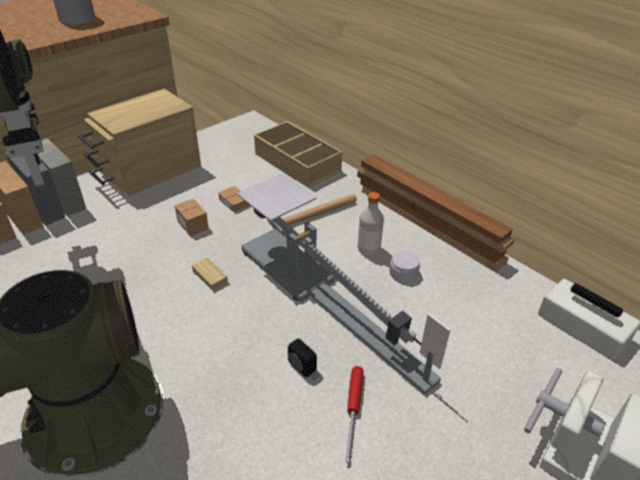

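View pics/top0.png

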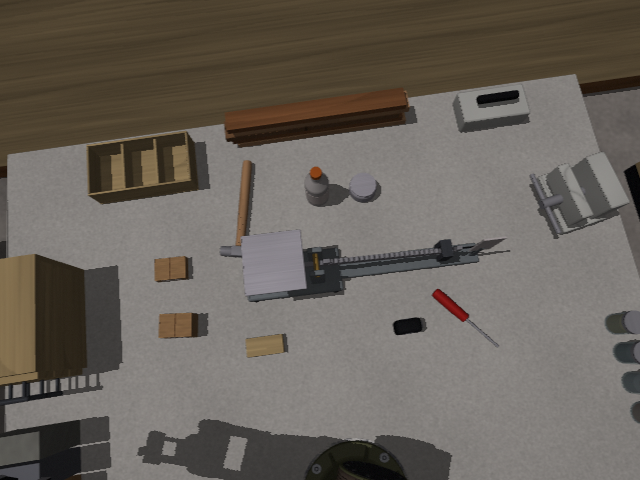

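View pics/wrist0.png

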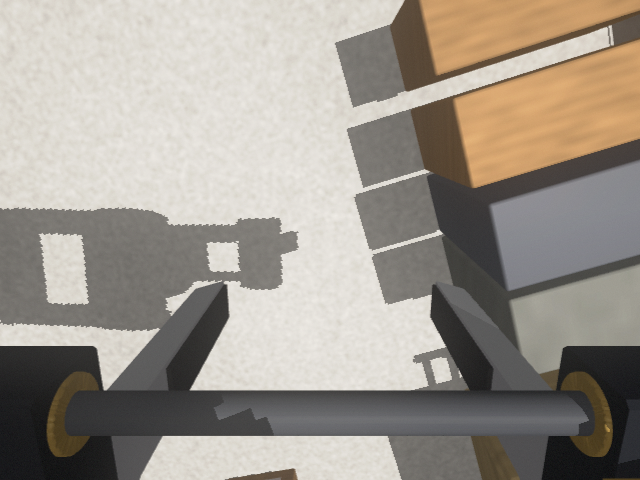

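The side view shows the taller carton at (192,216), the platform at (278,195) and the poise at (399,326). The top view shows the carton at (178,325), the platform at (273,263) and the poise at (446,250). Next I'll fit the carton and scale geometry.

```bash
cat >> h.py <<'E'
from scipy.optimize import minimize
def boxmask(p,c,yaw,dims):
    M=R.from_euler('z',yaw).as_matrix()
    P=[np.array(c)+M@(np.array(dims)/2*np.array([a,b,d])) for a in(-1,1) for b in(-1,1) for d in(-1,1)]
    q=np.array([proj(p,x) for x in P]); h=cv2.convexHull((q*8).astype(np.int32))
    m=np.zeros((480*2,640*2),np.uint8); cv2.fillConvexPoly(m,(h//4).astype(np.int32),1); return m
def fitbox(obs,c,yaw,dims):
    """obs: list of (picture, mask)"""
    big=[(p,cv2.resize(m.astype(np.uint8),(1280,960),interpolation=cv2.INTER_NEAREST)) for p,m in obs]
    def cost(v):
        s=0
        for p,m in big:
            b=boxmask(p,[v[0],v[1],c[2]],v[2]*.01,dims); s+=1-(b&m).sum()/max(1,(b|m).sum())
        return s
    best=None
    for y0 in (-10,0,10):
        r=minimize(cost,[c[0],c[1],yaw*100+y0],method='Nelder-Mead',options=dict(initial_simplex=np.array([[c[0],c[1],yaw*100+y0],[c[0]+8,c[1],yaw*100+y0],[c[0],c[1]+8,yaw*100+y0],[c[0],c[1],yaw*100+y0+12]])))
        if best is None or r.fun<best.fun: best=r
    return best.x,best.fun
E
python3 - <<'E'
from h import *
np.set_printoptions(precision=2,suppress=True)
s=manip.camera('side');t=manip.camera('top')
def mk(n,p):
    r=manip.masks_of(n,p); print(n,[(round(q['score'],2),np.round(q['xy']).tolist(),int(q['pixels'].sum())) for q in r[:3]]); return r[0]['pixels'] if r else None
ms,mt=mk('carton_mid',s),mk('carton_mid',t)
print(fitbox([(s,ms),(t,mt)],[455,366,28],0,[56,78,56]))
print(fitbox([(t,mt)],[455,366,28],0,[56,78,56]),fitbox([(s,ms)],[455,366,28],0,[56,78,56]))
pm=mk('platform_top',t);pn=mk('platform_top',s)
c=cv2.minAreaRect(np.argwhere(pm)[:,::-1].astype(np.float32));print('plat top',c,cv2.boxPoints(c))
if pn is not None:
    c=cv2.approxPolyDP(cv2.findContours(pn.astype(np.uint8),0,2)[0][0],4,True);print('side',c.reshape(-1,2).tolist())
for n,i,b in (('side',s,(220,160,460,400)),('top',t,(230,200,520,310))):
    im=i['img'][b[1]:b[3],b[0]:b[2],::-1]; k=800/im.shape[1] if n=='top' else 2.5
    cv2.imwrite(f'pics/{n}1.png',cv2.resize(im,None,fx=k,fy=k,interpolation=cv2.INTER_CUBIC))
E
```

```text
carton_mid [(0.97, [191.0, 215.0], 886)]
carton_mid [(0.46, [362.0, 187.0], 670)]
(array([443.67, 355.41, -12.39]), np.float64(1.0453675867723422))
(array([455., 366., -10.]), np.float64(1.0)) (array([443.67, 355.41, -12.39]), np.float64(0.045367586772342205))
platform_top [(0.86, [272.0, 266.0], 3636)]
platform_top [(0.87, [277.0, 196.0], 1960), (0.59, [301.0, 362.0], 859), (0.3, [292.0, 212.0], 3636)]
plat top ((271.93292236328125, 262.3963623046875), (59.964324951171875, 62.06251907348633), 83.6598129272461) [[237.78 236.02]
 [299.46 229.17]
 [306.09 288.77]
 [244.4  295.62]]
side [[314, 198], [281, 175], [238, 194], [270, 219]]
```

View pics/side1.png

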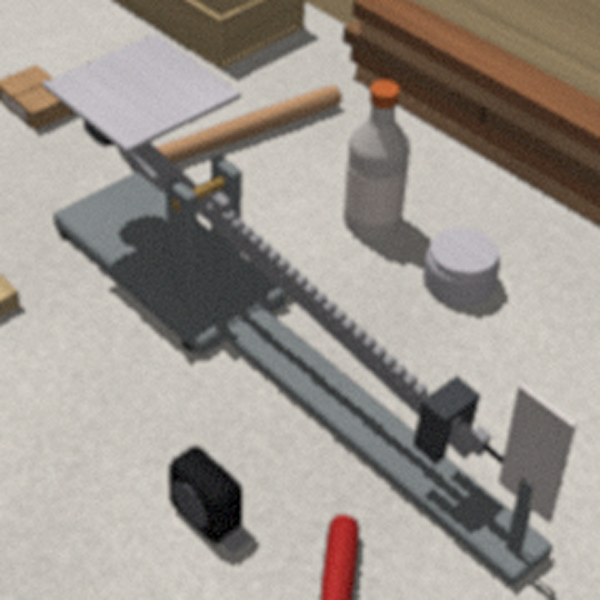

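View pics/top1.png

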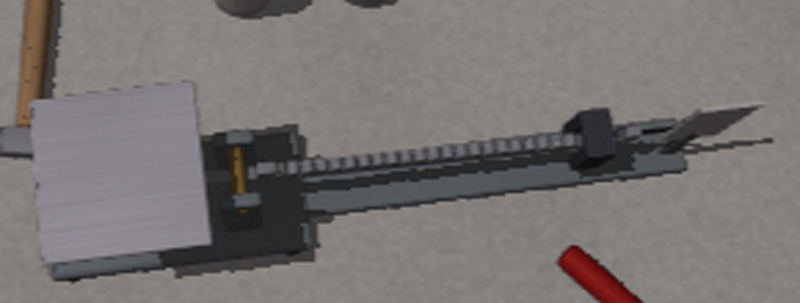

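```bash
python3 - <<'E'
from h import *
np.set_printoptions(precision=2,suppress=True)
t=manip.camera('top');s=manip.camera('side')
r=manip.tip_of('carton_mid',t);print([(q['xy'],q['score']) for q in r])
for z in (56,): print('top centre guess',atz(t,(177,325),z))
# top carton mask via local threshold (brown)
x0,y0,x1,y1=145,300,212,352
im=t['img'][y0:y1,x0:x1].astype(int); m=np.zeros((480,640),np.uint8); m[y0:y1,x0:x1]=((im[...,0]-im[...,2])>25)
print(m.sum())
ms=manip.masks_of('carton_mid',s)[0]['pixels']
for obs in ([(s,ms),(t,m>0)],[(t,m>0)],[(s,ms)]): print(fitbox(obs,[447,360,28],-.1,[56,78,56]))
# platform corners
S=[[314,198],[281,175],[238,194],[270,219]]
for z in (120,130,140,150,160,165,170):
    a=np.array([atz(s,q,z) for q in S]);c=a.mean(0);d=np.linalg.norm(np.roll(a,-1,0)-a,axis=1)
    b=np.array([atz(t,q,z) for q in [(243,236),(301,231),(306,290),(246,296)]]);e=np.linalg.norm(np.roll(b,-1,0)-b,axis=1)
    print(z,c,d,b.mean(0),e)
E
```

```text
[([178.3, 325.1], 0.81)]
top centre guess [447.3  358.24  56.  ]
797
(array([446.61, 362.51, -13.56]), np.float64(0.3201414182894241))
(array([449.07, 365.84, -13.07]), np.float64(0.199496855345912))
(array([443.26, 356.64, -14.66]), np.float64(0.06064801993907509))
120 [595.82 182.43 120.  ] [135.61 136.94 134.2  136.37] [547.46 105.87 120.  ] [135.66 138.77 136.23 140.38]
130 [587.23 171.23 130.  ] [133.91 135.22 132.51 134.66] [545.42 104.9  130.  ] [134.34 137.42 134.9  139.01]
140 [578.64 160.03 140.  ] [132.21 133.5  130.83 132.95] [543.39 103.93 140.  ] [133.01 136.06 133.57 137.64]
150 [570.06 148.83 150.  ] [130.51 131.79 129.14 131.24] [541.35 102.97 150.  ] [131.69 134.71 132.24 136.27]
160 [561.47 137.64 160.  ] [128.81 130.07 127.46 129.52] [539.31 102.   160.  ] [130.37 133.35 130.91 134.9 ]
165 [557.18 132.04 165.  ] [127.96 129.21 126.62 128.67] [538.29 101.52 165.  ] [129.7  132.68 130.25 134.21]
170 [552.88 126.44 170.  ] [127.11 128.35 125.78 127.81] [537.28 101.03 170.  ] [129.04 132.   129.58 133.53]
```

```bash
cat >> h.py <<'E'
def rel(pos,yaw,pitch_rv=None):
    s=manip.read_state(); M=R.from_euler('xyz',s['eef_rot'])
    T=R.from_euler('xyz',[-np.pi/2,0,yaw])
    d=M.inv().apply(np.array(pos)-s['eef_pos']); rv=np.degrees((M.inv()*T).as_rotvec())
    print('shift',np.round(d,1).tolist(),'turn',np.round(rv,2).tolist(),'t',round(s['clock'],2))
E
python3 -c "
from h import *
rel([447,361,200],-1.705)"
```

```text
shift [320.9, 27.4, -73.4] turn [0.0, 80.57, 0.0] t 1.55
```

```bash
python3 -m jog '[40,4,-9,0,7,0, 80,8,-18,0,14,0, 120,12,-27,0,21,0, 160,15,-36,0,28,0, 200,18,-45,0,35,0, 240,21,-54,0,42,0, 280,24,-64,0,49,0, 321,27,-73,0,56,0, 321,27,-73,0,63,0, 321,27,-73,0,70,0]' 94 20
python3 -m jog '[0,0,0,0,6,0, 0,0,0,0,10.6,0, 0,0,0,0,10.6,0]'
python3 - <<'E'
from h import *
np.set_printoptions(precision=2,suppress=True)
s=manip.read_state();print(s['eef_pos'],s['eef_rot'],s['wrist_force'],s['joints'])
w=manip.camera('wrist');save(w,'w1')
r=manip.masks_of('carton_mid',w);print([(q['score'],q['xy']) for q in r])
if r: print(fitbox([(w,r[0]['pixels'])],[446,360,28],-.13,[56,78,56]))
E
```

```text
clock: 2.38
eef_pos: [448.9, 359.8, 199.9]
eef_rot: [-1.571, -0.0, -1.53]
wrist_force: [-0.0, 0.7, 0.3]
finger_gap: 94.2
clock: 2.63
eef_pos: [447.3, 361.3, 200.4]
eef_rot: [-1.571, -0.0, -1.71]
wrist_force: [-0.0, 0.1, 0.5]
finger_gap: 94.1
[447.28 361.29 200.39] [-1.57 -0.   -1.71] [-0.01  0.15  0.48] [ 0.62  0.38  1.48 -0.    1.28  0.75]
[(0.93, [331.6, 228.4])]
(array([448.17, 361.33, -11.59]), np.float64(0.02140856944988101))
```

View pics/w1.png

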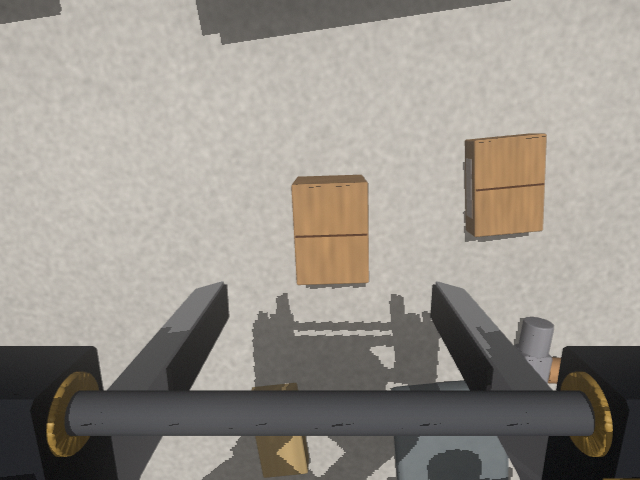

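The wrist view shows the carton at (332,230), with a 0.98 overlap fit: (448,361), yaw -0.116. I'll descend and grip.

```bash
python3 -m jog '[0,40,0.8,0,-1.3,0, 0,80,0.8,0,-1.3,0, 0,115,0.8,0,-1.3,0, 0,140,0.8,0,-1.3,0, 0,155,0.8,0,-1.3,0, 0,163,0.8,0,-1.3,0, 0,163,0.8,0,-1.3,0]' 94 20
python3 -m jog '[0,0,0,0,0,0, 0,0,0,0,0,0, 0,0,0,0,0,0, 0,0,0,0,0,0, 0,0,0,0,0,0, 0,0,0,0,0,0, 0,0,0,0,0,0]' 50 20
python3 -m jog '[0,-10,0,0,0,0, 0,-40,0,0,0,0, 0,-80,0,0,0,0, 0,-120,0,0,0,0, 0,-160,0,0,0,0, 0,-200,0,0,0,0, 0,-220,0,0,0,0, 0,-220,0,0,0,0]'
python3 - <<'E'
from h import *
s=manip.read_state();print(s['eef_pos'],s['eef_rot'],s['wrist_force'],s['finger_gap'])
rel([532,100,300],-1.605)
E
```

```text
clock: 3.32
eef_pos: [447.4, 360.9, 36.0]
eef_rot: [-1.573, -0.002, -1.681]
wrist_force: [0.3, -0.4, -0.0]
finger_gap: 93.9
clock: 3.9
eef_pos: [448.1, 361.3, 37.8]
eef_rot: [-1.57, 0.0, -1.683]
wrist_force: [-0.9, -0.1, 2.9]
finger_gap: 56.0
clock: 4.57
eef_pos: [448.8, 361.9, 263.0]
eef_rot: [-1.565, 0.005, -1.683]
wrist_force: [0.4, 0.2, -3.4]
finger_gap: 56.1
[448.77714922 361.87324177 263.01638739] [-1.56491802  0.00526973 -1.68274061] [ 0.37177999  0.1780912  -3.44534761] 56.125228730738314
shift [250.7, -37.6, 112.2] turn [-0.35, -4.46, -0.29] t 4.57
```

```bash
python3 -m jog '[36,-5,16,0,-0.6,0, 72,-11,32,0,-1.2,0, 108,-16,48,0,-1.8,0, 144,-22,64,0,-2.4,0, 180,-27,80,0,-3,0, 215,-32,96,0,-3.6,0, 240,-36,107,0,-4,0, 250,-38,112,0,-4.4,0, 250,-38,112,0,-4.4,0, 250,-38,112,0,-4.4,0]'
python3 - <<'E'
from h import *
s=manip.read_state();print(s['eef_pos'],s['eef_rot'],s['wrist_force'])
for n in ('wrist','side'):
    w=manip.camera(n);save(w,n+'2')
E
```

```text
clock: 5.4
eef_pos: [531.0, 100.0, 294.0]
eef_rot: [-1.573, -0.0, -1.607]
wrist_force: [-0.6, -0.2, -4.0]
finger_gap: 55.9
[530.95708023 100.04826422 293.98106648] [-1.57312796e+00 -1.33567646e-04 -1.60737355e+00] [-0.61133833 -0.22164252 -3.98151189]
```

View pics/wrist2.png

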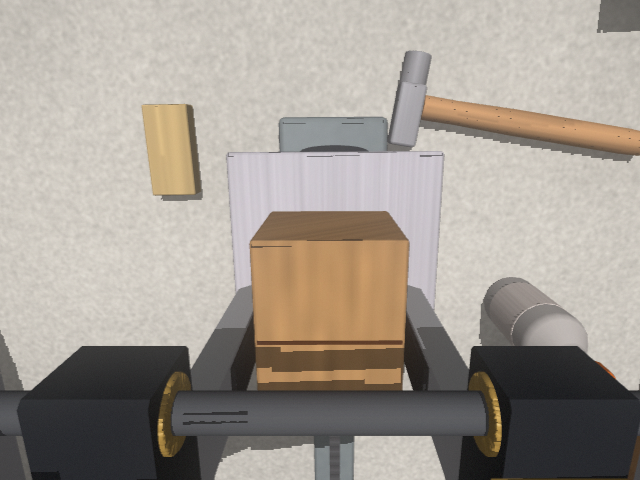

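View pics/side2.png

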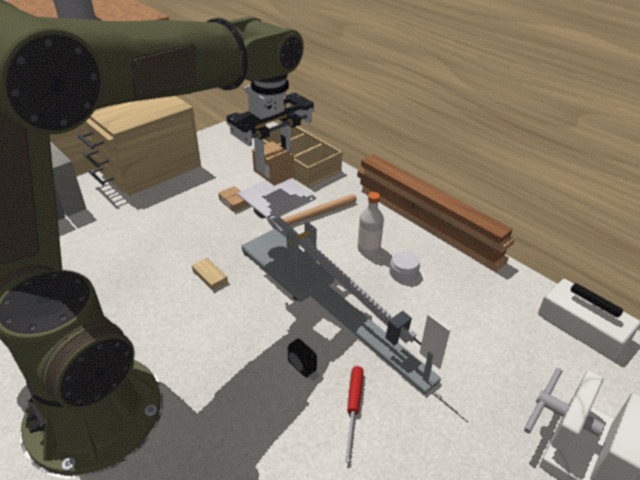

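```bash
python3 - <<'E'
from h import *
np.set_printoptions(precision=1,suppress=True)
w=manip.camera('wrist')
for z in (180,185,190,195,200):
    a,b=atz(w,(228,154),z),atz(w,(443.5,153.5),z); 
    v=(b-a)/np.linalg.norm(b-a); inn=np.array([v[1],-v[0],0]); 
    print(z,a,b,np.linalg.norm(b-a),'yaw',np.arctan2(v[1],v[0]),'centre',(a+b)/2+inn*65)
E
```

```text
180 [467.  165.1 180. ] [605.  160.5 180. ] 138.08471444447324 yaw -0.03301135534054599 centre [533.9  97.8 180. ]
185 [468.2 165.3 185. ] [603.7 160.8 185. ] 135.5518104393085 yaw -0.03301135534054617 centre [533.8  98.1 185. ]
190 [469.4 165.5 190. ] [602.4 161.1 190. ] 133.01890643414384 yaw -0.0330113553405461 centre [533.8  98.4 190. ]
195 [470.6 165.7 195. ] [601.1 161.4 195. ] 130.48600242897925 yaw -0.03301135534054579 centre [533.7  98.6 195. ]
200 [471.8 166.  200. ] [599.7 161.7 200. ] 127.95309842381455 yaw -0.03301135534054596 centre [533.6  98.9 200. ]
```

```bash
python3 -m jog '[1.4,25,2.8,0,0,0, 1.4,42,2.8,0,0,0, 1.4,52,2.8,0,0,0, 1.4,56,2.8,0,0,0, 1.4,56,2.8,0,0,0]'
python3 -m jog '[0,0,0,0,0,0]'
python3 -m jog '[0,1,0,0,0,0,0,1,0,0,0,0]'
```

```text
clock: 5.97
eef_pos: [533.8, 99.3, 239.0]
eef_rot: [-1.572, -0.0, -1.605]
wrist_force: [0.2, -0.6, -2.6]
finger_gap: 55.9
clock: 6.05
eef_pos: [534.3, 99.1, 240.3]
eef_rot: [-1.57, 0.0, -1.606]
wrist_force: [-0.7, -0.6, -3.1]
finger_gap: 55.9
clock: 6.22
eef_pos: [534.3, 98.9, 239.1]
eef_rot: [-1.57, 0.0, -1.606]
wrist_force: [0.3, -0.1, -4.4]
finger_gap: 55.8
```

Lowering in 1 mm steps and watching the force.

```bash
for i in 1 2; do :; done; python3 -m jog '[0,1,0,0,0,0,0,2,0,0,0,0,0,3,0,0,0,0,0,3,0,0,0,0]'
python3 -m jog '[0,0.5,0,0,0,0,0,1,0,0,0,0,0,1,0,0,0,0]'
python3 -m jog '[0,0.5,0,0,0,0,0,1,0,0,0,0,0,1,0,0,0,0]'
python3 -m jog '[0,0.5,0,0,0,0,0,1,0,0,0,0,0,1,0,0,0,0]'
```

```text
clock: 6.55
eef_pos: [534.3, 99.0, 235.9]
eef_rot: [-1.57, 0.0, -1.606]
wrist_force: [-0.5, 2.1, 3.8]
finger_gap: 55.7
clock: 6.8
eef_pos: [534.2, 99.0, 234.6]
eef_rot: [-1.57, 0.0, -1.606]
wrist_force: [1.3, 2.5, 3.2]
finger_gap: 55.9
clock: 7.05
eef_pos: [534.2, 98.9, 233.4]
eef_rot: [-1.571, 0.0, -1.606]
wrist_force: [2.1, 2.4, 3.5]
finger_gap: 55.8
clock: 7.3
eef_pos: [534.1, 98.8, 232.4]
eef_rot: [-1.571, -0.0, -1.606]
wrist_force: [2.0, 2.0, 2.7]
finger_gap: 55.8
```

Contact was felt at about TCP z 236, and the platform is now yielding at about 3 N. I'll open the fingers.

```bash
python3 -m jog '[0,-1,0,0,0,0,0,-2,0,0,0,0,0,-2,0,0,0,0,0,-2,0,0,0,0,0,-2,0,0,0,0,0,-2,0,0,0,0]' 85 20
python3 - <<'E'
from h import *
np.set_printoptions(precision=2,suppress=True)
w=manip.camera('wrist');save(w,'wrist3');s=manip.camera('side');save(s,'side3')
r=manip.masks_of('carton_mid',s);
if r: print(fitbox([(s,r[0]['pixels'])],[534,99,224],-.03,[56,78,56]))
r=manip.masks_of('platform_top',s)
if r:print(r[0]['xy'],r[0]['score'])
for t in ['poise_mid','pointer_tip','beam_pivot']:
    r=manip.tip_of(t,s);print(t,[(q['xy'],q['score']) for q in r])
E
```

```text
clock: 7.8
eef_pos: [534.0, 98.7, 234.3]
eef_rot: [-1.571, -0.0, -1.606]
wrist_force: [0.1, -0.8, -0.9]
finger_gap: 84.6
(array([536.42,  95.5 , -39.31]), np.float64(0.11604787989450194))
[271.3, 203.0] 0.94
poise_mid [([397.1, 326.9], 0.68)]
pointer_tip []
beam_pivot [([300.2, 236.2], 0.72)]
```

View pics/side3.png

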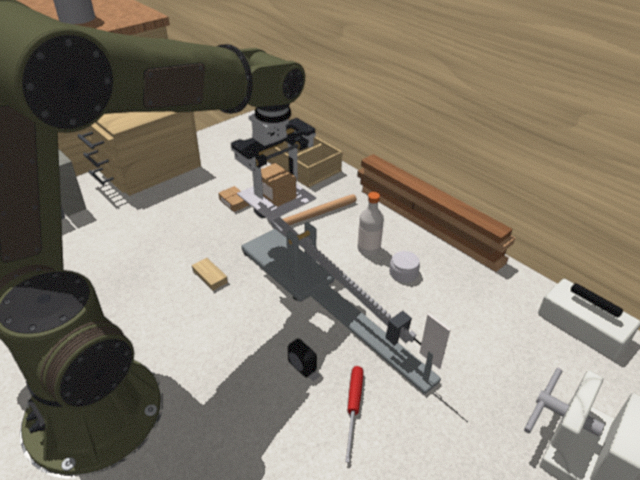

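View pics/wrist3.png

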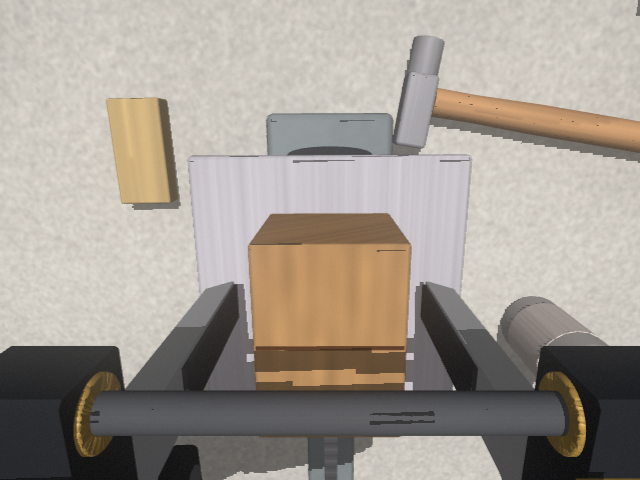

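The carton stands free and centred, and the poise at (398,327) is unchanged. I'll raise the gripper and move out over the poise.

```bash
python3 -m jog '[0,-20,0,0,0,0, 0,-50,0,0,0,0, 10,-85,0,0,0,0, 45,-95,0,0,0,0, 85,-95,0,0,0,0, 125,-95,0,0,0,0, 165,-95,0,0,0,0, 205,-95,0,0,0,0, 245,-95,0,0,0,0, 285,-95,0,0,0,0]' 85 20
python3 -c "
from h import *
rel([519,-310,250],-1.604)"
```

```text
clock: 8.98
eef_pos: [523.5, -188.0, 329.6]
eef_rot: [-1.57, -0.0, -1.606]
wrist_force: [1.5, -0.8, 0.4]
finger_gap: 84.8
shift [122.1, 79.6, -0.3] turn [-0.02, -0.12, 0.01] t 8.98
```

```bash
python3 -m jog '[35,25,0,0,0,0, 70,45,0,0,0,0, 105,65,0,0,0,0, 122,80,0,0,0,0, 122,80,0,0,0,0]' 22 20
python3 - <<'E'
from h import *
np.set_printoptions(precision=2,suppress=True)
P={}
st=manip.read_state();print(st['eef_pos'],st['eef_rot'],st['wrist_force'],st['finger_gap'])
for n in ('wrist','side','top'):
    P[n]=manip.camera(n);save(P[n],n+'4')
for t in ['poise_mid','pointer_tip','notch_in','beam_pivot']:
    for n in P:
        r=manip.tip_of(t,P[n]);print(t,n,[(np.round(q['xy'],1).tolist(),round(q['score'],2)) for q in r[:2]])
r=manip.masks_of('poise_mid',P['wrist'])
if r:
    m=r[0]['pixels'];ys,xs=np.nonzero(m);print(r[0]['score'],xs.min(),xs.max(),ys.min(),ys.max())
E
```

```text
clock: 9.4
eef_pos: [518.1, -310.6, 245.4]
eef_rot: [-1.576, 0.003, -1.609]
wrist_force: [-0.3, 1.4, -0.8]
finger_gap: 55.3
[ 518.13 -310.59  245.37] [-1.58  0.   -1.61] [-0.35  1.4  -0.77] 55.268283448569065
poise_mid wrist [([333.7, 210.6], 0.73)]
poise_mid side [([400.4, 325.5], 0.68)]
poise_mid top [([443.1, 250.1], 0.81)]
pointer_tip wrist [([335.8, 320.5], 0.61)]
pointer_tip side []
pointer_tip top []
notch_in wrist []
notch_in side [([311.3, 248.2], 0.74)]
notch_in top [([330.7, 260.6], 0.82)]
beam_pivot wrist []
beam_pivot side [([299.3, 235.4], 0.7)]
beam_pivot top [([313.4, 263.3], 0.79), ([273.3, 256.6], 0.34)]
0.59 306 364 189 239
```

View pics/wrist4.png

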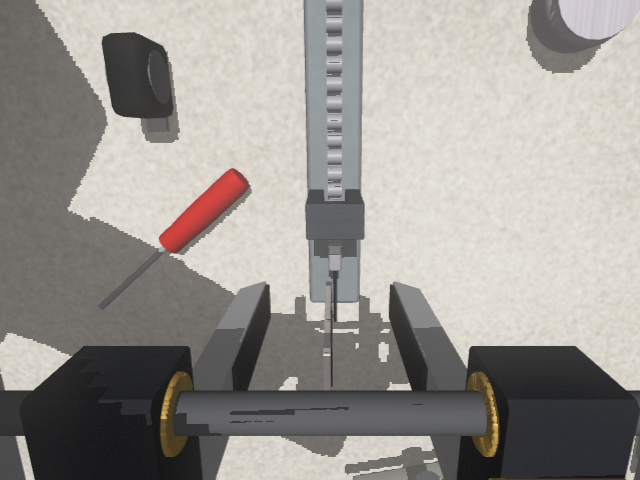

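View pics/side4.png

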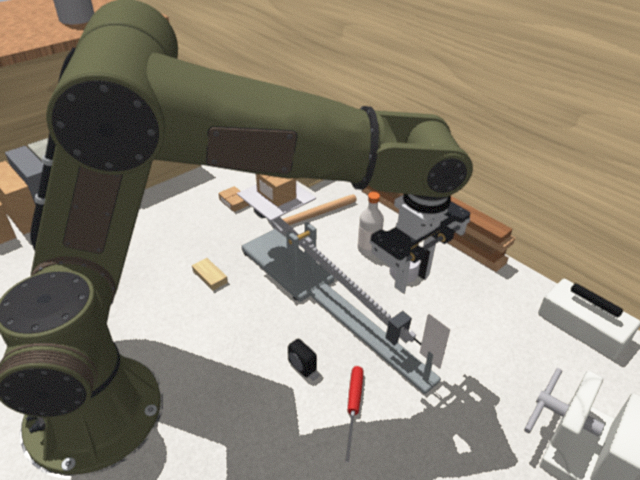

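```bash
python3 - <<'E'
from h import *
np.set_printoptions(precision=1,suppress=True)
w=manip.camera('wrist');s=manip.camera('side')
print(w['origin'],manip.read_state()['eef_pos'],manip.read_state()['finger_gap'])
for z in (120,125,130):
    q=np.array([atz(w,u,z) for u in ((306,205),(364,205),(364,239),(306.5,239))]);print(z,q[:,:2].tolist(),np.linalg.norm(q[0]-q[1]),np.linalg.norm(q[1]-q[2]),q.mean(0))
# beam centre line pts, edge z
print('beam', atz(w,(335,190),107),atz(w,(335,20),122))
for u in ((428,315),(449.6,331),(421,350),(441,367)):
    o,d=ray(s,u); print('plate',o+d*(511-o[0])/d[0])
E
```

```text
[ 521.2 -232.1  407.6] [ 519.7 -307.9  249.4] 21.91856594152104
120 [[503.5505515788524, -281.220039948477], [544.0118696954164, -282.6799364194739], [543.6648088590367, -307.1957084584502], [502.6718700621465, -305.71280217769726]] 40.48764702271326 24.51822852269717 [ 523.5 -294.2  120. ]
125 [[503.85804835296653, -280.3659108452853], [543.6160066744648, -281.80042918896316], [543.2749789741794, -305.89003101896265], [502.9946414066476, -304.4329028568248]] 39.78382953880054 24.092015611406953 [ 523.4 -293.1  125. ]
130 [[504.1655451270807, -279.5117817420936], [543.2201436535131, -280.9209219584525], [542.885149089322, -304.5843535794751], [503.31741275114865, -303.15300353595234]] 39.08001205488782 23.665802700116675 [ 523.4 -292.   130. ]
beam [ 524.2 -273.3  107. ] [ 527.5 -165.6  122. ]
plate [ 511.  -360.3  187.3]
plate [ 511.  -408.5  185.7]
plate [ 511. -361.   89.]
plate [ 511.  -409.7   84.6]
```

```bash
python3 - <<'E'
from h import *
np.set_printoptions(precision=1,suppress=True)
w=manip.camera('wrist');save(w,'wrist5')
cv2.imwrite('pics/w5c.png',cv2.resize(w['img'][150:350,240:440,::-1],None,fx=3,fy=3,interpolation=cv2.INTER_CUBIC))
print(w['origin'],manip.read_state()['eef_pos'],manip.read_state()['eef_rot'])
E
```

```text
[ 521.2 -232.1  407.6] [ 519.7 -308.   249.4] [-1.6  0.  -1.6]
```

View pics/w5c.png

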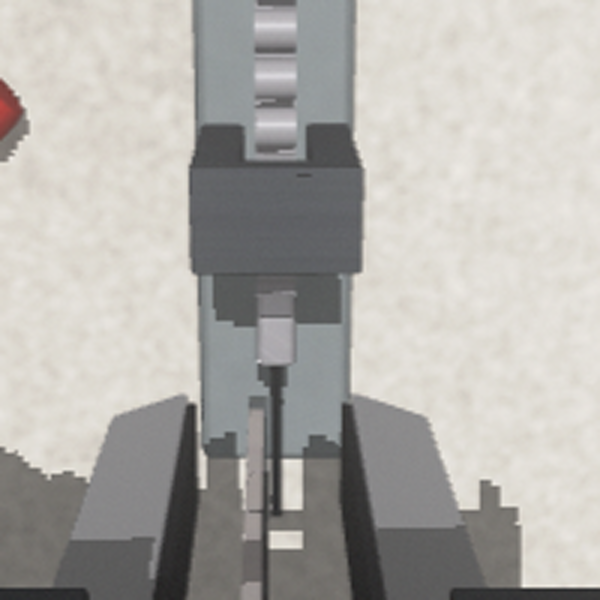

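```bash
python3 - <<'E'
from h import *
np.set_printoptions(precision=1,suppress=True)
w=manip.camera('wrist')
for z in (115,119.4):
    q=np.array([atz(w,(240+a/3,150+b/3),z) for a,b in ((190,165),(363,167),(362,273),(190,273))]);print(z,q[:,:2].tolist(),np.linalg.norm(q[0]-q[1]),np.linalg.norm(q[1]-q[2]),q.mean(0))
print('beam', atz(w,(240+276/3,150+145/3),103),atz(w,(240+276/3,150+10/3),108), atz(w,(240+277/3,150+340/3),97))
st=manip.read_state();M=R.from_euler('xyz',st['eef_rot'])
t=st['eef_pos']+M.apply([0,22,0]);print('tip',t,'px',proj(w,t))
rel([519.2,-325,116],-1.604)
E
```

```text
115 [[501.33457945298136, -282.03948083973], [542.2493796900541, -283.9969250533203], [541.5894805123594, -309.9473355309352], [499.95695342078864, -308.4389051070851]] 40.9615974577272 25.95879948844762 [ 521.3 -296.1  115. ]
119.4 [[501.63383077228286, -281.28900227842945], [541.9333608041675, -283.21701075981616], [541.2833850844906, -308.77718312587336], [500.2769212594569, -307.291436236857]] 40.34562352343893 25.568435224290198 [ 521.3 -295.1  119.4]
beam [ 521.9 -279.9  103. ] [ 522.9 -247.2  108. ] [ 520.4 -332.    97. ]
tip [ 519.7 -308.   227.4] px [331.4 300.1]
shift [17.0, 133.4, 0.1] turn [0.0, -0.12, -0.0] t 10.4
```

Poise outer face is at y≈-309 and the beam centreline at x≈520.6. I'll descend astride the beam just outside the poise.

```bash
python3 -m jog '[15,20,1,0,0,0, 15,55,1,0,0,0, 15,90,1,0,0,0, 15,115,1,0,0,0, 15,128,1,0,0,0, 15,133,1,0,0,0, 15,133,1,0,0,0, 15,133,1,0,0,0]' 22 20
python3 - <<'E'
from h import *
w=manip.camera('wrist');save(w,'wrist6')
st=manip.read_state();print(st['eef_pos'],st['eef_rot'],st['wrist_force'],st['clock'])
E
```

```text
clock: 11.07
eef_pos: [520.8, -323.4, 118.0]
eef_rot: [-1.569, -0.001, -1.606]
wrist_force: [0.4, 0.2, 0.3]
finger_gap: 22.6
[ 520.90702585 -323.422879    118.30997363] [-1.56851115e+00 -1.48919424e-03 -1.60598845e+00] [-0.61603122 -0.66988344  0.19873317] 11.1167
```

View pics/wrist6.png

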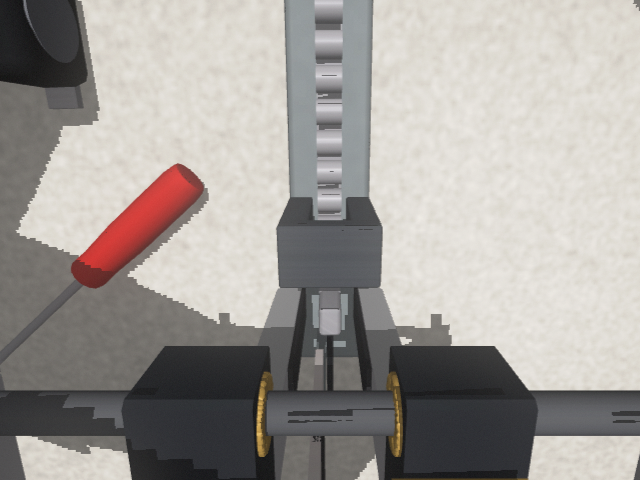

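```bash
python3 -m jog '[-3,-0.3,0,0,0,0, -6,-0.6,0,0,0,0, -9,-1,0,0,0,0, -12,-1.3,0,0,0,0, -15,-1.6,0,0,0,0, -18,-2,0,0,0,0, -21,-2.3,0,0,0,0, -24,-2.6,0,0,0,0, -27,-3,0,0,0,0, -30,-3.3,0,0,0,0]'
python3 - <<'E'
from h import *
w=manip.camera('wrist');save(w,'wrist7')
s=manip.camera('side')
cv2.imwrite('pics/s7c.png',cv2.resize(s['img'][200:400,240:480,::-1],None,fx=3,fy=3,interpolation=cv2.INTER_CUBIC))
st=manip.read_state();print(st['eef_pos'],st['eef_rot'],st['wrist_force'],st['clock'])
E
```

```text
clock: 11.95
eef_pos: [521.2, -292.6, 119.9]
eef_rot: [-1.571, -0.0, -1.606]
wrist_force: [0.3, -4.9, -0.0]
finger_gap: 22.4
[ 521.25314078 -292.24120893  119.65574603] [-1.57120034e+00  5.51989846e-04 -1.60546706e+00] [-0.41509081 -0.25562207 -0.123974  ] 12.05
```

View pics/wrist7.png

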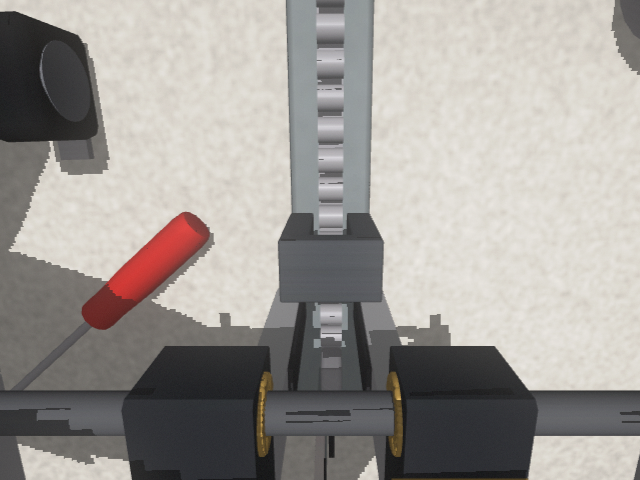

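View pics/s7c.png

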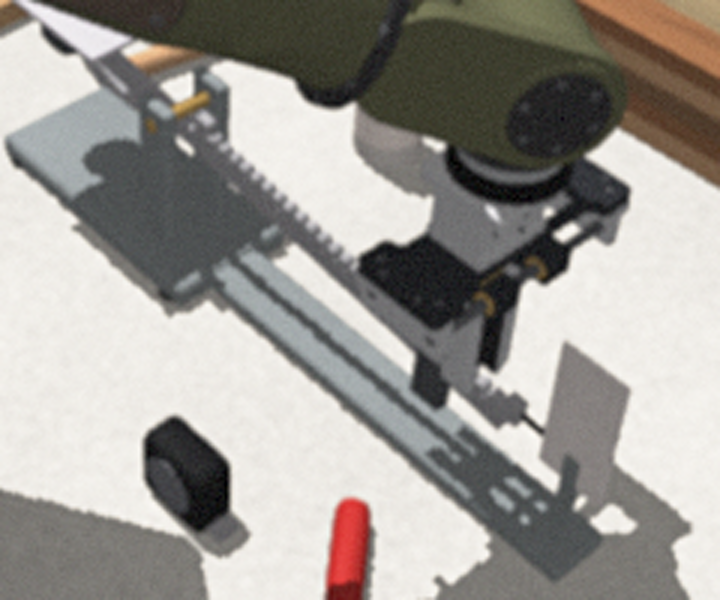

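It took two notches cleanly at about 5 N, with the beam still at the lower stop. I'll push on in groups of three notches.

```bash
python3 -m jog '[-3.6,-0.4,0,0,0,0, -7.2,-0.8,0,0,0,0, -10.8,-1.2,0,0,0,0, -14.4,-1.6,0,0,0,0, -18,-2,0,0,0,0, -21.6,-2.4,0,0,0,0, -25.2,-2.8,0,0,0,0, -28.8,-3.2,0,0,0,0, -32.4,-3.6,0,0,0,0, -36,-4,0,0,0,0]'
python3 -m jog '[-3.6,-0.4,0,0,0,0, -7.2,-0.8,0,0,0,0, -10.8,-1.2,0,0,0,0, -14.4,-1.6,0,0,0,0, -18,-2,0,0,0,0, -21.6,-2.4,0,0,0,0, -25.2,-2.8,0,0,0,0, -28.8,-3.2,0,0,0,0, -32.4,-3.6,0,0,0,0, -36,-4,0,0,0,0]'
cat >> h.py <<'E'
def look(n):
    w=manip.camera('wrist');s=manip.camera('side')
    a=cv2.resize(s['img'][200:400,240:480,::-1],(480,400),interpolation=cv2.INTER_CUBIC)
    b=w['img'][0:400,160:480,::-1]
    cv2.imwrite(f'pics/{n}.png',np.hstack([a,b]))
    st=manip.read_state();print(st['eef_pos'],st['wrist_force'],st['clock'])
    return w,s
E
python3 -c "
from h import *
look('l1')"
```

```text
clock: 12.88
eef_pos: [522.4, -256.5, 123.5]
eef_rot: [-1.571, 0.0, -1.606]
wrist_force: [0.1, -5.8, 1.7]
finger_gap: 21.9
clock: 13.72
eef_pos: [523.7, -220.6, 127.6]
eef_rot: [-1.571, 0.0, -1.606]
wrist_force: [0.0, -3.6, 0.2]
finger_gap: 21.9
[ 523.78419963 -220.26334493  127.64380014] [-0.20618771 -1.81323123 -0.07629193] 13.8167
```

View pics/l1.png

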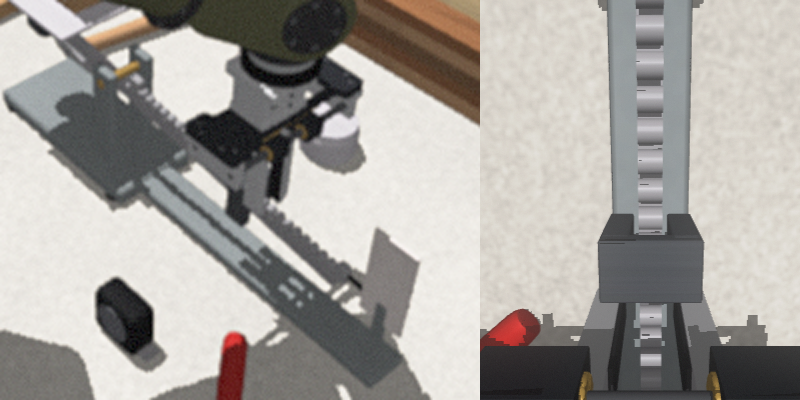

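```bash
python3 -m jog '[-3,-0.3,0,0,0,0, -6,-0.6,0,0,0,0, -9,-1,0,0,0,0, -12,-1.3,0,0,0,0, -15,-1.6,0,0,0,0, -18,-2,0,0,0,0, -21,-2.3,0,0,0,0, -24,-2.6,0,0,0,0, -20,-2.6,0,0,0,0, -16,-2.6,0,0,0,0]'
python3 -c "
from h import *
look('l2')"
```

```text
clock: 14.65
eef_pos: [524.4, -204.8, 130.2]
eef_rot: [-1.571, 0.001, -1.605]
wrist_force: [0.4, 0.6, -0.1]
finger_gap: 22.0
[ 524.26177157 -205.52246475  130.1968574 ] [-0.54494981 -0.09075422  0.39541363] 14.75
```

View pics/l2.png

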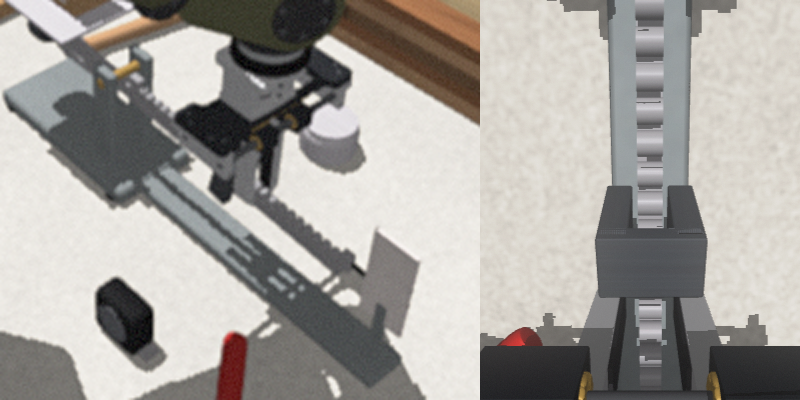

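The beam appears to have lifted. I'll back off, let it settle, and overlay the predicted pointer position against angle.

```bash
python3 -m jog '[3,0,0,0,0,0,3,0,0,0,0,0,3,0,0,0,0,0,3,0,0,0,0,0,3,0,0,0,0,0,3,0,0,0,0,0,3,0,0,0,0,0,3,0,0,0,0,0,3,0,0,0,0,0,3,0,0,0,0,0]'
cat >> h.py <<'E'
PIV=np.array([530.0,9.5,135.]);YAW=-.033
def bpt(d,a,up=0,x=0):
    # point d along the long arm, 'up' above upper edge
    M=R.from_euler('z',YAW).as_matrix()
    return PIV+M@np.array([x,-d*np.cos(a)-up*np.sin(a)*-1*0,d*np.sin(a)+up*np.cos(a)])
def ptr(n):
    s=manip.camera('side'); k=5; x0,y0,x1,y1=360,270,480,390
    im=cv2.resize(s['img'][y0:y1,x0:x1,::-1],None,fx=k,fy=k,interpolation=cv2.INTER_CUBIC)
    im2=im.copy()
    for a in (-.11,-.075,-.04,0,.04,.075):
        q=(proj(s,bpt(395,a))+.5-[x0,y0])*k; q2=(proj(s,bpt(340,a))+.5-[x0,y0])*k
        cv2.line(im2,tuple(int(v) for v in q2),tuple(int(v) for v in q),(0,0,255) if a==0 else (0,160,0),1)
    out=np.hstack([im,im2]); cv2.imwrite(f'pics/{n}.png',cv2.resize(out,(800,400)))
E
python3 -c "
from h import *
ptr('p1'); print(manip.read_state()['clock'])"
```

```text
clock: 15.58
eef_pos: [524.3, -208.0, 130.4]
eef_rot: [-1.571, -0.0, -1.606]
wrist_force: [0.0, -0.7, 0.4]
finger_gap: 22.1
15.6333
```

View pics/p1.png

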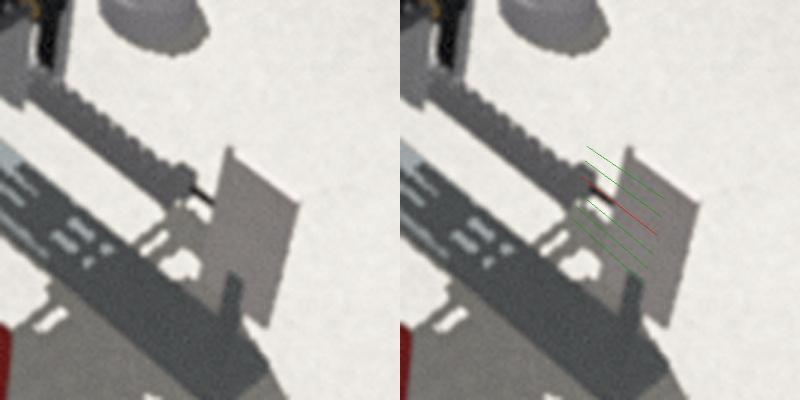

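```bash
python3 - <<'E'
from h import *
s=manip.camera('side');save(s,'side8');print(manip.read_state()['clock'])
k=10;x0,y0,x1,y1=405,305,445,345
out=[]
for im in (cv2.imread('pics/side0.png'),s['img'][:,:,::-1]):
    c=cv2.resize(im[y0:y1,x0:x1],None,fx=k,fy=k,interpolation=cv2.INTER_CUBIC)
    for a in (-.11,-.024,0,.024):
        q=[tuple(int(v) for v in (proj(s,bpt(d,a))+.5-[x0,y0])*k) for d in (350,395)]
        cv2.line(c,q[0],q[1],(0,0,255) if a in(0,-.11) else (0,160,0),1)
    out.append(c)
cv2.imwrite('pics/z8.png',np.hstack(out))
E
```

```text
15.6833
```

View pics/z8.png

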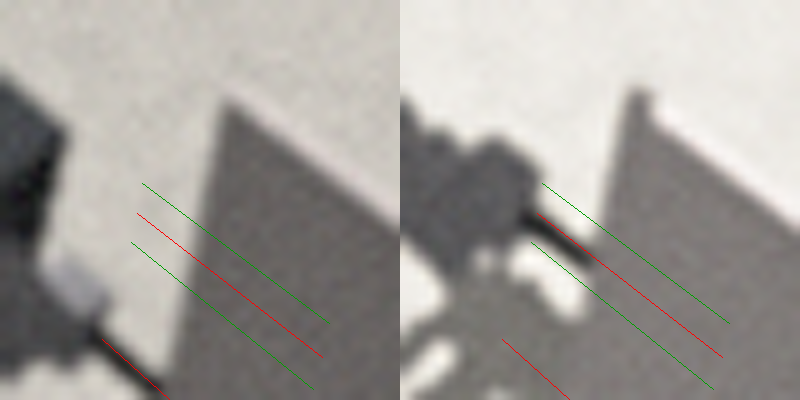

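The pointer now sits about 1 px below the predicted level line, which is about -0.008 rad and inside the band. I'll withdraw straight up and recheck.

```bash
python3 -m jog '[0,-5,0,0,0,0, 0,-15,0,0,0,0, 0,-30,0,0,0,0, 0,-50,0,0,0,0, 20,-80,0,0,0,0, 40,-110,0,0,0,0, 50,-120,0,0,0,0, 50,-120,0,0,0,0, 50,-120,0,0,0,0, 50,-120,0,0,0,0]'
cat > chk.py <<'E'
from h import *
import sys
n=sys.argv[1]
s=manip.camera('side');save(s,'side'+n);w=manip.camera('wrist');save(w,'wrist'+n);t=manip.camera('top');save(t,'top'+n);print(manip.read_state()['clock'],manip.read_state()['wrist_force'])
k=10;x0,y0,x1,y1=405,305,445,345
c=cv2.resize(s['img'][y0:y1,x0:x1,::-1],None,fx=k,fy=k,interpolation=cv2.INTER_CUBIC)
for a in (-.024,0,.024):
    q=[tuple(int(v) for v in (proj(s,bpt(d,a))+.5-[x0,y0])*k) for d in (350,395)]
    cv2.line(c,q[0],q[1],(0,0,255) if a==0 else (0,160,0),1)
d=cv2.resize(s['img'][150:350,240:440,::-1],(400,400),interpolation=cv2.INTER_CUBIC)
cv2.imwrite(f'pics/c{n}.png',np.hstack([c,d]))
np.set_printoptions(precision=2,suppress=True)
for p in (s,t):
    r=manip.masks_of('carton_mid',p)
    for q in r[:2]: print('carton',q['score'],q['xy'])
    if r: print(fitbox([(p,r[0]['pixels'])],[534,99,214],-.03,[56,78,56]))
E
python3 chk.py 9
```

```text
clock: 16.52
eef_pos: [522.2, -257.2, 249.3]
eef_rot: [-1.572, 0.001, -1.606]
wrist_force: [-1.1, 0.9, -0.5]
finger_gap: 21.9
16.6667 [ 0.43206653  0.35882043 -0.43323437]
carton 0.8 [275.1, 183.7]
(array([532.95,  98.66,  -9.48]), np.float64(0.06094339622641509))
carton 0.84 [271.7, 258.8]
(array([533.89, 101.47,  -4.28]), np.float64(0.038311940879035444))
```

View pics/c9.png

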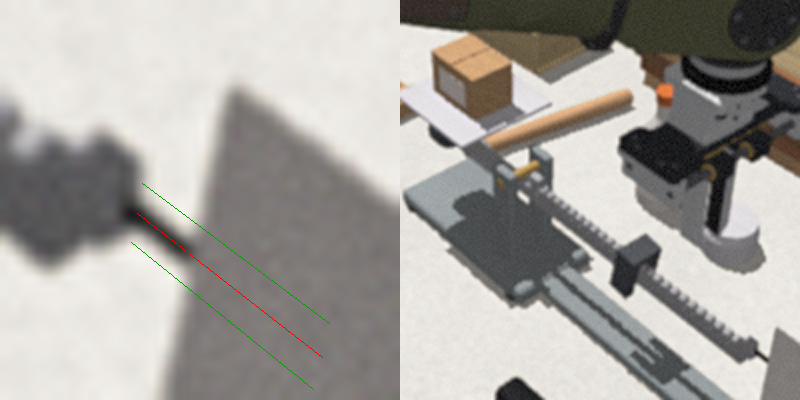

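View pics/wrist9.png

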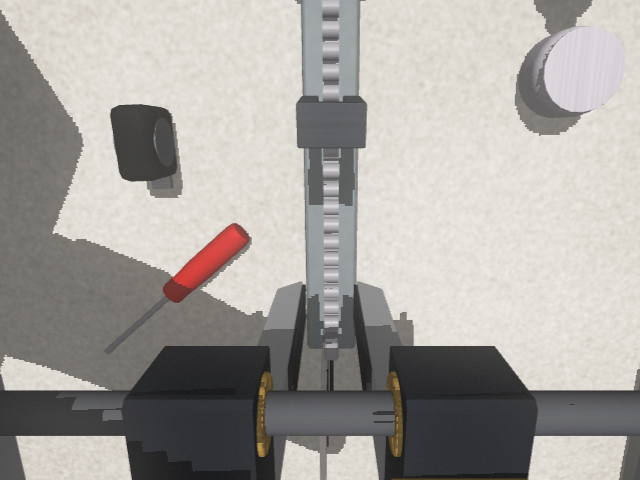

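```bash
python3 -m jog '[0,-10,0,0,0,0,0,-20,0,0,0,0,0,-30,0,0,0,0,0,-30,0,0,0,0,0,-30,0,0,0,0,0,-30,0,0,0,0,0,-30,0,0,0,0,0,-30,0,0,0,0,0,-30,0,0,0,0,0,-30,0,0,0,0]'; python3 chk.py 10
python3 - <<'E'
import cv2,numpy as np
a,b=cv2.imread('pics/c9.png'),cv2.imread('pics/c10.png')
cv2.imwrite('pics/cmp.png',np.hstack([a[:,:400],b[:,:400]]))
E
```

```text
clock: 17.6
eef_pos: [522.4, -258.0, 280.1]
eef_rot: [-1.571, 0.0, -1.606]
wrist_force: [0.3, 0.2, -0.8]
finger_gap: 22.1
17.75 [ 0.77337575  0.45440238 -0.84291947]
carton 0.76 [274.5, 187.2]
(array([532.63,  99.68,  -8.54]), np.float64(0.050141911069063405))
carton 0.89 [271.7, 259.6]
carton 0.61 [278.9, 276.4]
(array([532.79, 100.37,  -1.87]), np.float64(0.04055087987758221))
```

View pics/cmp.png

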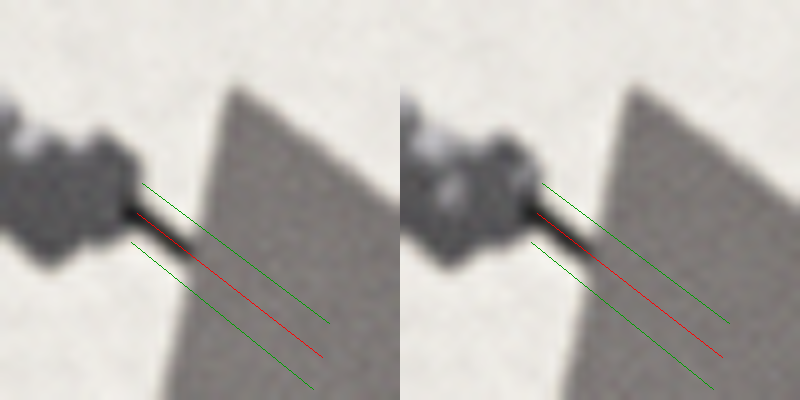

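View pics/side10.png

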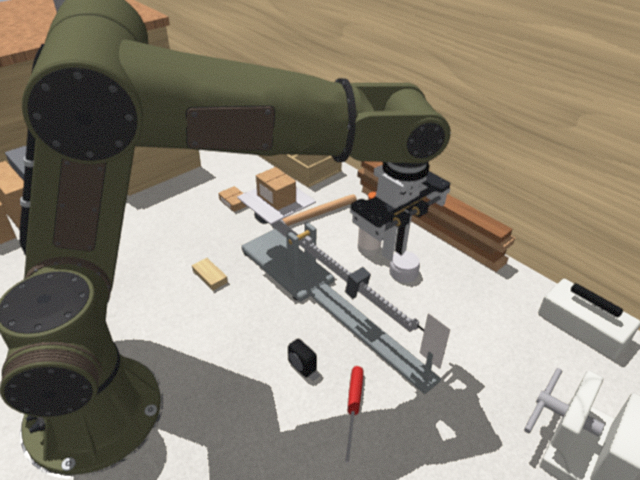

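```bash
python3 -c "
from cell import manip
print(manip.sign_off())"
```

```text
the job is handed in; nothing more can be done
None
```

I stood the taller carton upright on the scale platform and let go. Then I pushed the poise inwards about ten notches, with the fingers astride the beam. I backed the gripper off, lifted it clear and handed the job in at about 18 s. The hand-in gives no verdict.

**Carton:** the last fits from the side and top cameras put it 1–2 mm from the platform's measured middle (limit 35 mm), standing upright with nothing touching it.

**Beam:** the pointer sat at about -0.004 rad (band ±0.024). It had not moved between two pictures taken 1.1 s apart. I read this by overlaying the predicted pointer line on the side view. The same overlay matched the known lower stop (-0.11) to a fraction of a pixel. The plate's black lines could not be seen from the robot's side, so I did not check against them directly.

**Poise:** it was astride the beam and free of the fingers. The wrist force readings I took between pushes peaked at about 6 N.

**Other objects:** they looked unmoved in the pictures I viewed; I did not measure their positions.

**Failed or disagreeing checks:**
- The network once took a different object for the carton in the top view, and the first fits from the side and top views differed by about 9 mm. A close wrist-camera fit settled the position before I gripped it.
- The carton was pressed about 3 N, and the platform gave about 3 mm, before I let go.

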